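# Stack the brake plates of an electric bike on their splined hub

## Task

Rebuild the bike brake: fit the copper friction disc on the splined hub, fully down on its seat with its yellow tab opposite the fixed red tab as nearly as the splines allow, then the steel separator plate flat on it with its blue tab opposite the yellow one, and let go. The hub stands a little off square, so rest each plate lightly on the splines and turn it by feel until its teeth drop in; never press harder than 35 N. Leave the jar, wrench and bolt tray where they are.

Things in the scene. Friction and masses are not known exactly. Their poses are not given: they have to be found in the camera images.
- brake: Brake stand bolted to the bench. Origin at the centre of its underside, on the hub's axis; z up, x along the fixed red tab. Grey base 120 x 120 x 10 mm, drum of 42 mm radius to 20 mm high, neck of 22 mm radius, then a steel anchor plate of 24 mm radius at 36 to 42 mm high, its red tab 14 mm wide reaching 46 mm from the axis. The dark splined hub on top is told under seat.
- seat (a point): On the axis, 42 mm up: the disc's underside rests here. From here rises the splined hub: core radius 14 mm, 6 splines 7 mm wide to 19 mm radius and 22 mm high, then a 14 mm radius pilot to 28 mm and a cone to 34 mm. It turns only stiffly (0.3 N m) and stays put. Its angle is not measured: spline gaps at 0, 60, 120.. degrees from the brake's x if square, but it starts up to 22 degrees off.
- anchor_tab (a point): Top of the fixed red tab, 40 mm from the axis, on the brake's +x.
- disc: Copper friction disc, loose, 90 g, on a fixed black puck (23 mm radius, 22 mm high). Origin: centre of its underside; x towards its yellow tab. 8 mm thick, ring radius 20.5 to 26 mm, 6 inward teeth 6.8 mm wide in to 15.5 mm radius at 0, 60.. degrees (4 degrees of play in the splines). Grip the flat ears on +y and -y: 20 mm wide, 56 mm across. Tab 14 mm wide, to 45 mm from the centre.
- disc_tab (a point): Point on the disc's yellow tab, 40 mm from its centre along its x, mid-thickness.
- separator: Bare steel separator plate, loose, 110 g, on a like puck. Origin: centre of its underside; x towards its blue tab. 8 mm thick, ring radius 20.5 to 30 mm, the same 6 teeth as the disc. Grip the flat ears on +y and -y: 20 mm wide, 66 mm across. Tab 14 mm wide, to 49 mm from the centre. Home, its underside is 50 mm above the bench.
- separator_tab (a point): Point on the separator's blue tab, 44 mm from its centre along its x, mid-thickness.
- jar: Grease jar, 56 mm wide, 75 mm high, standing loose beyond the work; origin at the centre of its underside. Leave alone.
- wrench: Wrench 160 mm long lying loose on the bench along its x; leave alone.
- bolts: Grey tray with bolts, 80 x 100 x 35 mm, loose; origin at the centre of its underside. Leave alone.

How it is judged:
On the way, in this order (a step that is already met when the one before it is completed fails the run):
1. the friction disc is home on the seat, yellow tab opposite the red one (horizontal distance between disc and seat below 0.004 m and z of disc in the frame of seat below 0.0025 m and angle between disc's own z axis and vertical below 0.06 rad and x of disc_tab in the frame of brake below -0.0325 m), for 0.2 s.
2. the separator is home on the disc, blue tab opposite the yellow one (all of step 1 and horizontal distance between separator and seat below 0.004 m and z of separator in the frame of seat below 0.0115 m and angle between separator's own z axis and vertical below 0.06 rad and x of separator_tab in the frame of disc below -0.04 m), for 0.2 s.
At the end, for the whole second after the job is handed in: Both plates on the hub, within 4 mm of its axis, level within 0.06 rad, at rest, released; disc within 2.5 mm of the seat, separator within 3.5 mm of the disc's top; yellow tab opposite red within 35 degrees, blue opposite yellow within 24 degrees (all of step 2 and linear speed of each of disc, separator below 0.01 m/s); the robot touches nothing.
It fails at once if a plate is pressed on the hub or stand with more than 35 N (contact force between any of disc, separator and brake above 35 N).
It fails at once if the jar, wrench or bolt tray is moved by more than 20 mm (distance of any of jar, wrench, bolts from where it was at the start of the episode above 0.02 m).
It fails at once if the jar is tipped over (angle between jar's own z axis and vertical above 0.5 rad).
It also fails if it takes over 64 s, if anything falls off the work surface, if the arm or the gripper's body presses on something with over 40 N, if the wrist force passes 120 N, or if a joint passes its speed limit or range.

## Robot

A 7-joint arm with a two-finger parallel gripper is mounted at the origin on the work surface. World frame = base frame: x ahead of the robot, y to its left, z up, the work surface at z = 0. Lengths are in m, angles in rad, forces in N, time in s.
With the tool pointing down it reaches from about 0.425 to 0.925 m from the base axis. Payload 6.8 kg.
Tool frame: the origin (TCP) lies on the front face of the gripper's body, between the roots of the fingers; the fingertips stand 73 mm ahead of it and the grasp point (between the pads) lies 54 mm ahead of it (env.nose_length is the distance from the TCP to the fingertips, in m); z points along the fingers, y is the direction in which the jaws open and shut (so a half turn about z gives the same grasp; the last joint's range is limited). The gripper opens to 85 mm and grips with 20 to 120 N. Pads are 22 mm wide; open, the fingers measure 114 mm over their backs; the gripper's body (76 mm by 85 mm) begins 54 mm behind the grasp point. The pads swing forward as they close: fully open they stand 13 mm farther back than shut.
Start: joints at [-1.243, 0.477, 0.022, 1.555, -0.011, 1.109, -0.083], TCP at [0.285, 0.612, 0.304] pointing down, gripper open.
Joint ranges: [-2.96, 2.96], [-0.34, 2.1], [-1.41, 1.46], [0.24, 2.44], [-1.37, 4.51], [0.17, 1.92], [-2.96, 2.96]. Speed limits (rad/s): [2.39, 2.39, 3.14, 3.14, 3.14, 3.14, 3.14].

## Interface

Orientations are given as a unit quaternion [w, x, y, z].
In Python, from cell import env, kin, camera, calibration, job gives the robot as it stands. The module is installed in compiled form; this text tells all that it offers. Calls block until the motion is done:
- env.reach(position, orientation): joint-space move of the TCP to a pose.
- env.movel(position, velocity=0.15, rot=None, stop_force=None): straight line of the TCP; rot=None keeps the orientation; velocity is the mean speed in m/s. With stop_force (N) it stops when the force on the tool has changed by that much, and returns True; else False.
- env.goto_joints(angles): joint-space move.
- env.grip(opening, f_grip=None): finger opening in m; f_grip is the grip in N (None keeps the last); returns when the fingers have stopped.
- env.dwell(seconds).
- kin.inverse_kinematics(position, orientation): joint angles nearest the present ones, or None.
- env.get_state(): the state.
- camera(name): name is "side" or "top"; returns (picture, depth): 400x640x3 uint8, blue, green, red; 400x640 float32, m along the optical axis (not along the pixel's ray), 0 where there is no reading.
- calibration(name): a dict with "fx", "fy", "cx", "cy" (pixels), "rvec" (rotation vector, rad) and "tvec" (3), from world to camera coordinates, as OpenCV has them. Camera axes: x right, y down, z forward; pixel columns grow to the right and rows downward; lengths in m; the calibration is good to about 2 mm. A picture is of the moment at which its call begins. calibration takes no time and is no camera call.
A pose or a line that the arm cannot do raises env.PlanningError and nothing moves.
- job.job_done(): hands the job in, once; it reports no verdict.
The state is a dict: "time": time; "qpos": joint angles; "joint_velocities": joint speeds; "joint_torque": joint torques, N m; "tcp_pos": TCP position; "orientation": TCP orientation; "force": force on the tool from outside, world axes, zero at the start; "torque": the same for the moment, N m; "opening": finger opening in m.
Only numpy, scipy, OpenCV 4.12 (cv2) and the standard library are available. Lean on these libraries where they do the work, as an engineer would, in place of code of your own. Each camera call takes 0.05 s, during which the arm holds its last target.

## Working session

There is one attempt and no reset: what is moved stays moved. The work goes in short steps, each a Python script; the robot and the scene stay as the last script left them, time stands still between calls to the robot, and variables do not carry over. Pictures are saved under pics/ and viewed, and the job is handed in when it is done.

```bash
mkdir -p pics; ls; python3 - <<'E'
from cell import env,kin,camera,calibration,job
import cv2,numpy as np
for n in("top","side"):
    im,d=camera(n); cv2.imwrite(f"pics/{n}0.png",im); np.save(f"{n}0.npy",d); print(n,calibration(n))
s=env.get_state(); print(s["time"],s["tcp_pos"],s["orientation"],s["force"],s["torque"])
E
```

```text
pics
top {'fx': 400.76014608959474, 'fy': 400.76014608959474, 'cx': 319.49362233427735, 'cy': 200.72320937998322, 'rvec': array([ 2.15429823, -2.11746896,  0.17478614]), 'tvec': array([0.00466494, 0.60967231, 0.7471657 ])}
side {'fx': 509.41741242041104, 'fy': 509.41741242041104, 'cx': 318.96169496403223, 'cy': 199.07101077520403, 'rvec': array([ 2.05149002, -0.66708944,  0.3521675 ]), 'tvec': array([-0.49784135,  0.25111795,  0.81513507])}
0.1 [0.2847725  0.61152628 0.30304077] [-1.11295413e-04  2.16193898e-01  9.76350110e-01 -8.05432902e-04] [ 0.23175097 -0.96898158 -0.6878833 ] [ 0.0045425  -0.03771604  0.01284412]
```

View pics/top0.png

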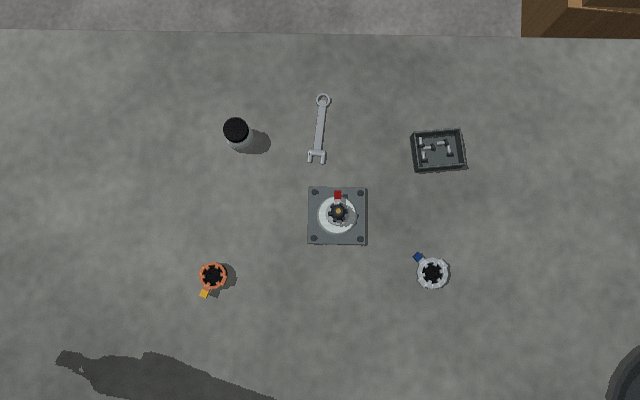

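View pics/side0.png

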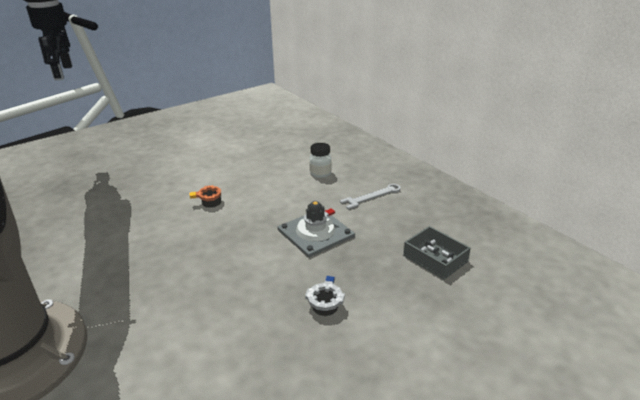

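The top view shows the disc at about (212,275) with its yellow tab at (205,293). The brake is at (338,214) with the red tab at (338,195), and the separator is at (432,272) with its blue tab at (418,257). I'll enlarge these areas next.

```bash
cat > h.py <<'E'
from cell import env,kin,camera,calibration,job
import cv2,numpy as np
def proj(n,P):
    c=calibration(n);K=np.array([[c['fx'],0,c['cx']],[0,c['fy'],c['cy']],[0,0,1]])
    return cv2.projectPoints(np.array(P,float).reshape(-1,3),c['rvec'],c['tvec'],K,None)[0].reshape(-1,2)
def ray(n,uv,z):
    c=calibration(n);R=cv2.Rodrigues(c['rvec'])[0];o=-R.T@c['tvec']
    d=R.T@np.array([(uv[0]-c['cx'])/c['fx'],(uv[1]-c['cy'])/c['fy'],1.])
    return o+d*(z-o[2])/d[2]
def crop(im,u,v,r,name,s=10):
    c=im[v-r:v+r,u-r:u+r]; c=cv2.resize(c,None,fx=s,fy=s,interpolation=cv2.INTER_CUBIC); 
    return c
E
python3 - <<'E'
from h import *
im=cv2.imread("pics/top0.png")
a=[crop(im,u,v,25,'',8) for u,v in((212,280),(338,210))]
cv2.imwrite("pics/c0.png",np.hstack(a))
cv2.imwrite("pics/c1.png",crop(im,430,270,25,'',10))
def blob(lo,hi,box):
    u0,u1,v0,v1=box; h=cv2.cvtColor(im,cv2.COLOR_BGR2HSV)
    m=cv2.inRange(h,lo,hi); mm=np.zeros_like(m); mm[v0:v1,u0:u1]=m[v0:v1,u0:u1]
    ys,xs=np.nonzero(mm); return xs.mean(),ys.mean(),len(xs)
print("yellow",blob((17,120,90),(35,255,255),(180,250,250,310)))
print("copper",blob((3,120,90),(16,255,255),(180,250,250,310)))
print("blue",blob((95,120,50),(130,255,255),(400,460,240,300)))
print("red",blob((0,150,80),(3,255,255),(310,370,180,220)),)
for n,p,z in(("disc",(212,275),.03),("br",(338,214),.076),("sep",(432.5,272),.03)): print(n,ray("top",p,z))
R=cv2.Rodrigues(calibration("top")["rvec"])[0];print(R,-R.T@calibration("top")["tvec"])
E
```

```text
yellow (np.float64(203.4561403508772), np.float64(293.05263157894734), 57)
copper (np.float64(212.10094637223975), np.float64(275.9148264984227), 317)
blue (np.float64(417.27777777777777), np.float64(256.35185185185185), 54)
red (np.float64(337.0181818181818), np.float64(194.5090909090909), 55)
disc [0.46019037 0.22529877 0.03      ]
br [ 0.58008244 -0.02070614  0.076     ]
sep [ 0.47351709 -0.21119508  0.03      ]
[[ 0.01715151 -0.9998523   0.00110168]
 [-0.98649986 -0.01710191 -0.16286666]
 [ 0.16286145  0.0017066  -0.98664747]] [0.47967715 0.0138157  0.83647931]
```

View pics/c0.png

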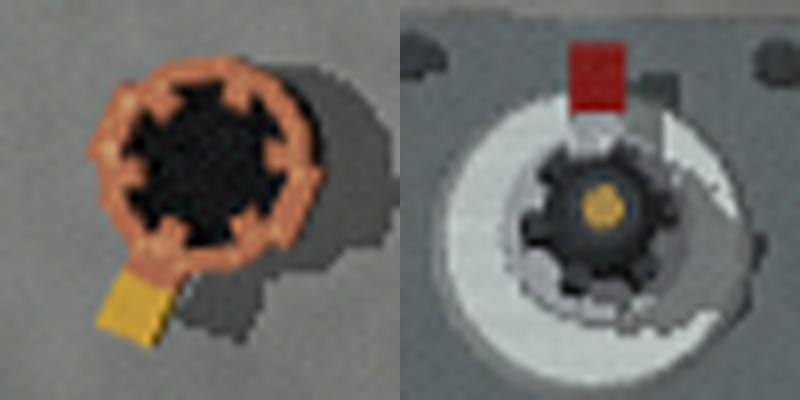

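View pics/c1.png

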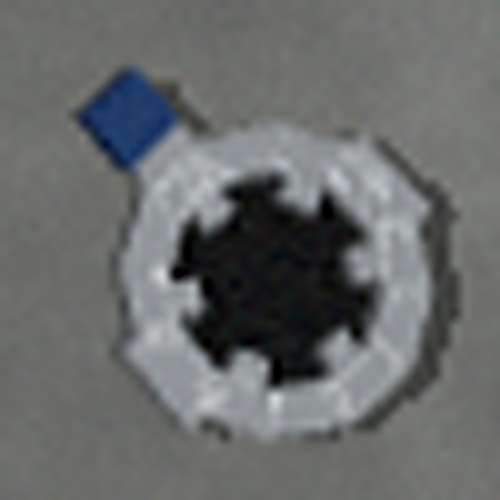

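```bash
cat > fit.py <<'E'
from h import *
from scipy.optimize import minimize
S=8
def circ(r,n=72): a=np.linspace(0,2*np.pi,n,endpoint=False);return np.c_[r*np.cos(a),r*np.sin(a)]
def rect(x0,x1,w,a=0):
    p=np.array([[x0,-w/2],[x1,-w/2],[x1,w/2],[x0,w/2]]);c,s=np.cos(a),np.sin(a);return p@np.array([[c,s],[-s,c]])
def plate(ro,ear,tab): # returns (adds, hole, teeth)
    return [circ(ro),rect(15,tab,14),np.array([[-10,-ear],[10,-ear],[10,ear],[-10,ear]])],circ(20.5),[rect(15.5,21,6.8,k*np.pi/3) for k in range(6)]
def tf(p,z,q):
    c,s=np.cos(q[2]),np.sin(q[2]);p=p/1000
    return np.c_[q[0]+c*p[:,0]-s*p[:,1],q[1]+s*p[:,0]+c*p[:,1],np.full(len(p),z)]
def fill(m,P,n,o,v,SS=S):
    px=(proj(n,P)-o+.5)*SS-.5
    cv2.fillPoly(m,[np.round(px*16).astype(np.int32)],v,shift=4)
def rplate(n,o,sz,dim,q,z0,h=.008,slices=(0,.25,.5,.75,1)):
    adds,hole,teeth=plate(*dim);M=np.zeros((sz*S,sz*S),np.uint8)
    for f in slices:
        m=np.zeros_like(M);z=z0+h*f
        for a in adds: fill(m,tf(a,z,q),n,o,255)
        fill(m,tf(hole,z,q),n,o,0)
        for a in teeth: fill(m,tf(a,z,q),n,o,255)
        M|=m
    return M
def rhub(n,o,sz,q,z0=.042):
    M=np.zeros((sz*S,sz*S),np.uint8)
    for z in np.linspace(z0,z0+.022,8):
        fill(M,tf(circ(14),z,q),n,o,255)
        for k in range(6): fill(M,tf(rect(0,19,7,np.pi/6+k*np.pi/3),z,q),n,o,255)
    for z in (.064,.067,.07): fill(M,tf(circ(14),z,q),n,o,255)
    return M
def cost(a,b): return -np.logical_and(a,b).sum()/np.logical_or(a,b).sum()
def up(im,o,sz): return cv2.resize(im[o[1]:o[1]+sz,o[0]:o[0]+sz],None,fx=S,fy=S,interpolation=cv2.INTER_LINEAR)
def opt(f,q0,st=(.004,.004,.1)):
    sim=[np.array(q0)]+[np.array(q0)+np.eye(3)[i]*st[i] for i in range(3)]
    r=minimize(f,q0,method='Nelder-Mead',options=dict(initial_simplex=np.array(sim),xatol=1e-5,fatol=1e-5))
    return r.x,r.fun
def ov(u,M): 
    u=u.copy();c=cv2.findContours(M,cv2.RETR_LIST,cv2.CHAIN_APPROX_NONE)[0];cv2.drawContours(u,c,-1,(255,0,255),1);return u
E
cat > f0.py <<'E'
from fit import *
im=cv2.imread("pics/top0.png");sz=50
o=np.array([187,255]);u=up(im,o,sz);h=cv2.cvtColor(u,cv2.COLOR_BGR2HSV)
m=cv2.inRange(h,(3,100,80),(35,255,255))
f=lambda q:cost(m,rplate("top",o,sz,(26,28,45),q,.022))
qd,c=opt(f,[.460,.225,2.6]);print("disc",qd,np.degrees(qd[2]),c);A=ov(u,rplate("top",o,sz,(26,28,45),qd,.022))
o=np.array([405,245]);u=up(im,o,sz);h=cv2.cvtColor(u,cv2.COLOR_BGR2HSV)
m=cv2.inRange(h,(95,100,40),(130,255,255))|cv2.inRange(h,(0,0,128),(180,60,255))
print(np.percentile(h[...,2],[5,30,50,70,95]))
f=lambda q:cost(m,rplate("top",o,sz,(30,33,49),q,.022))
qs,c=opt(f,[.4735,-.211,.75]);print("sep",qs,np.degrees(qs[2]),c);B=ov(u,rplate("top",o,sz,(30,33,49),qs,.022))
cv2.imwrite("pics/f0.png",np.hstack([A,B]))
o=np.array([313,185]);u=up(im,o,sz);h=cv2.cvtColor(u,cv2.COLOR_BGR2HSV)
red=cv2.inRange(h,(0,120,60),(8,255,255));red|=cv2.inRange(h,(172,120,60),(180,255,255))
dk=cv2.inRange(h,(0,0,0),(180,255,72));dk[:100]=0
n,l,st,_=cv2.connectedComponentsWithStats(dk);k=1+np.argmax(st[1:,4]);dk=((l==k)*255).astype(np.uint8)
ct=max(cv2.findContours(dk,cv2.RETR_EXTERNAL,cv2.CHAIN_APPROX_NONE)[0],key=cv2.contourArea);dk[:]=0;cv2.drawContours(dk,[ct],-1,255,-1)
best=None
for a in np.radians(range(-30,30,10)):
    q,c=opt(lambda q:cost(dk,rhub("top",o,sz,q)),[.58,-.0207,a])
    if best is None or c<best[1]:best=(q,c)
q,c=best;print("hub",q,np.degrees(q[2]),c)
ys,xs=np.nonzero(red);uv=(np.array([xs.mean(),ys.mean()])+.5)/S-.5+o
print("red px",uv,ray("top",uv,.042), len(xs))
rx=cv2.minAreaRect(np.c_[xs,ys].astype(np.float32));print(rx)
A=ov(u,rhub("top",o,sz,q));B=ov(u,dk)
cv2.imwrite("pics/f1.png",np.hstack([A,B]))
E
python3 f0.py
```

```text
Traceback (most recent call last):
  File "f0.py", line 6, in <module>
    qd,c=opt(f,[.460,.225,2.6]);print("disc",qd,np.degrees(qd[2]),c);A=ov(u,rplate("top",o,sz,(26,28,45),qd,.022))
         ~~~^^^^^^^^^^^^^^^^^^^
  File "fit.py", line 35, in opt
    r=minimize(f,q0,method='Nelder-Mead',options=dict(initial_simplex=np.array(sim),xatol=1e-5,fatol=1e-5))
  File "f0.py", line 5, in <lambda>
    f=lambda q:cost(m,rplate("top",o,sz,(26,28,45),q,.022))
                      ~~~~~~^^^^^^^^^^^^^^^^^^^^^^^^^^^^^^
  File "fit.py", line 21, in rplate
    for a in teeth: fill(m,tf(a,z,q),n,o,255)
                    ~~~~^^^^^^^^^^^^^^^^^^^^^
  File "fit.py", line 13, in fill
    px=(proj(n,P)-o+.5)*SS-.5
        ~~~~^^^^^
  File "h.py", line 4, in proj
    c=calibration(n);K=np.array([[c['fx'],0,c['cx']],[0,c['fy'],c['cy']],[0,0,1]])
ValueError: time passes only in moves, steps and waits
```

```bash
python3 -c "
from h import *
im=cv2.imread('pics/top0.png');cv2.imwrite('pics/c2.png',crop(im,337,215,38,'',8))"
```

```text
(no output)
```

View pics/c2.png

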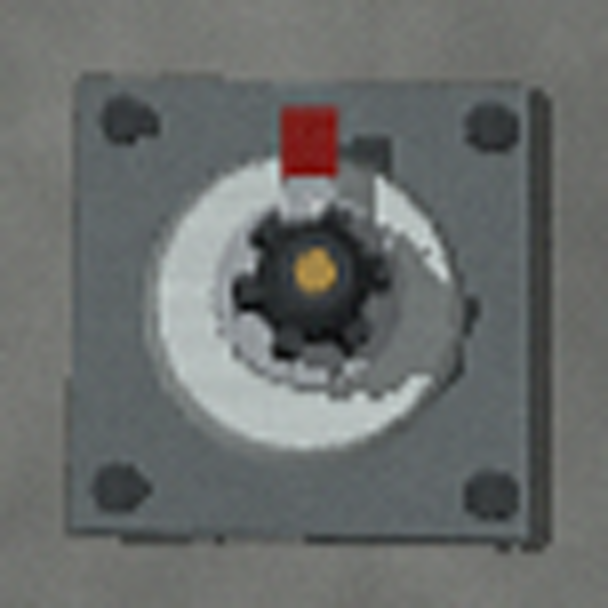

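```bash
python3 - <<'E'
import re
s=open('h.py').read()
s=s.replace("import cv2,numpy as np","import cv2,numpy as np\ncalibration={k:calibration(k) for k in('top','side')}.get",1)
open('h.py','w').write(s)
E
time python3 f0.py
```

```text
disc [0.46000346 0.22596873 2.7526793 ] 157.71690640923364 -0.9104774065403987
[ 22. 108. 111. 117. 161.]
sep [ 0.47278398 -0.21141137  0.74569529] 42.72519297464458 -0.8115105048292343
hub [ 0.58651395 -0.02080548  0.17508488] 10.031624911614577 -0.9118448954862163
red px [337.20888744 194.23044626] [ 0.62469327 -0.02026913  0.042     ] 3647
((196.99998474121094, 77.49998474121094), (55.99999237060547, 66.99998474121094), -0.0)
real	0m11.000s
user	0m10.526s
sys	0m0.126s
```

View pics/f0.png

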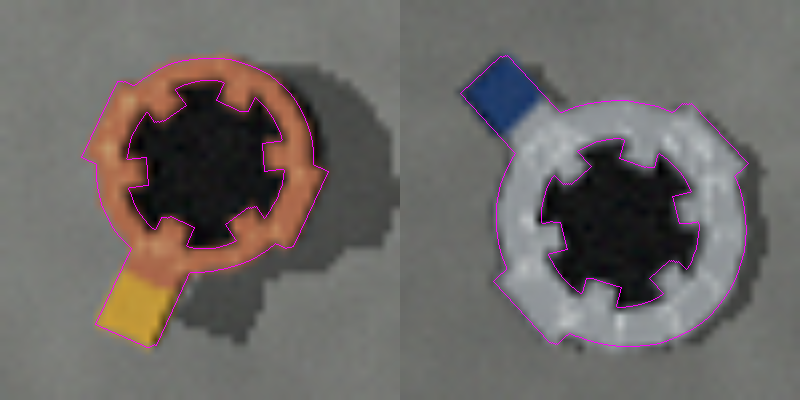

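View pics/f1.png

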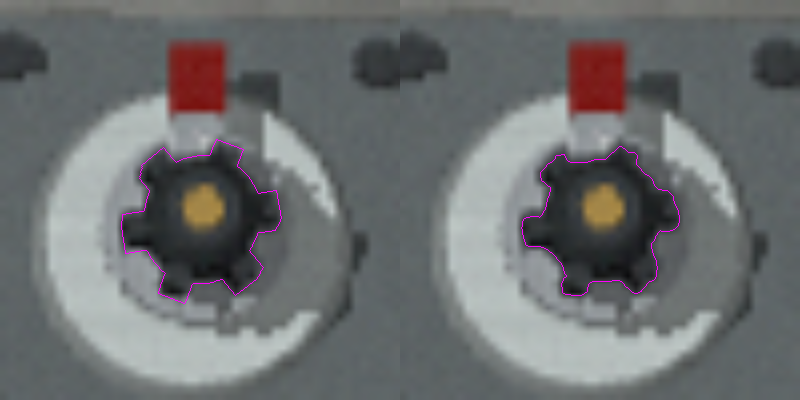

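The model outlines fit the disc, separator and hub closely. The brake's yaw comes from its base corners, and I'll use the drum and the side view as checks.

```bash
python3 - <<'E'
from fit import *
o=np.array([299,177])
P=[ray("top",(np.array(c)+.5)/8-.5+o,.01) for c in((82,78),(530,85),(530,540),(70,535))]
P=np.array(P);print(P.round(4),P.mean(0))
print("yaw left/right edges",np.degrees(np.arctan2(*(P[0]-P[3])[1::-1])),np.degrees(np.arctan2(*(P[1]-P[2])[1::-1])),"top",np.degrees(np.arctan2(*(P[1]-P[0])[1::-1]))+90,np.degrees(np.arctan2(*(P[2]-P[3])[1::-1]))+90)
print("drum",ray("top",(np.array((310,302))+.5)/8-.5+o,.02))
# side overlays
im=cv2.imread("pics/side0.png")
q=[.46,.22597,2.7527];qs=[.47278,-.21141,.7457];qh=[.5865,-.0208,.175]
outs=[]
for o,f in(((185,175),lambda o:rplate("side",o,50,(26,28,45),q,.022)),((300,270),lambda o:rplate("side",o,50,(30,33,49),qs,.022)),((292,195),lambda o:rhub("side",o,50,qh))):
    o=np.array(o);u=up(im,o,50);outs.append(cv2.resize(ov(u,f(o)),(260,260),interpolation=cv2.INTER_AREA))
cv2.imwrite("pics/s1.png",np.hstack(outs))
d=np.load("top0.npy")
print(proj("top",[[.5865,-.0208,.042+.034]]))
# heights by depth
c=calibration("top");R=cv2.Rodrigues(c['rvec'])[0]
def pt(u,v):
    z=d[v,u];return R.T@(np.array([(u-c['cx'])/c['fx']*z,(v-c['cy'])/c['fy']*z,z])-c['tvec'])
for uv in((204,293),(337,194),(338,210),(418,257),(436,262),(205,280),(150,200),(232,132)):print(uv,pt(*uv).round(4))
E
```

```text
[[ 0.6464  0.0382  0.01  ]
 [ 0.6466 -0.0795  0.01  ]
 [ 0.5275 -0.0794  0.01  ]
 [ 0.5268  0.0387  0.01  ]] [ 0.58681862 -0.0204786   0.01      ]
yaw left/right edges -0.24389187870506046 -0.07248945829077973 top 0.0828536971522027 0.3661278472620779
drum [ 0.58680479 -0.02184284  0.02      ]
[[338.08126054 210.67769332]]
(204, 293) [0.4252 0.239  0.0298]
(337, 194) [ 0.6254 -0.0199  0.0407]
(338, 210) [ 0.5878 -0.0206  0.0761]
(418, 257) [ 0.5025 -0.1833  0.0295]
(436, 262) [ 0.4933 -0.2191  0.0289]
(205, 280) [0.4499 0.2411 0.0208]
(150, 200) [ 0.6132  0.374  -0.0007]
(232, 132) [0.74   0.1906 0.0759]
```

View pics/s1.png

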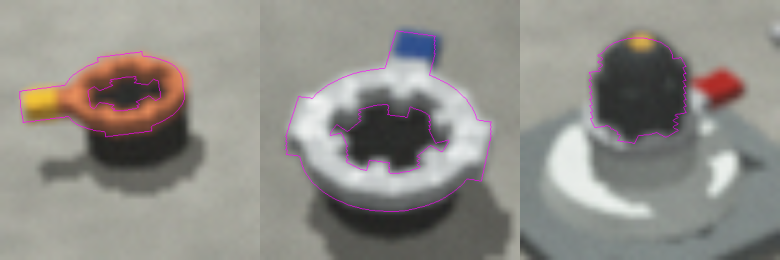

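```bash
cat >> h.py <<'E'
def quat(deg):
    a=np.radians(deg)/2; return [0,np.cos(a),np.sin(a),0]
def st(t=""):
    s=env.get_state(); q=s["orientation"]
    print(t,"t%.2f"%s["time"],"p",np.round(s["tcp_pos"],4),"yaw %.1f"%np.degrees(2*np.arctan2(q[2],q[1])),"F",np.round(s["force"],1),"T",np.round(s["torque"],2),"op %.4f"%s["opening"],"j7 %.2f"%s["qpos"][6]);return s
E
python3 - <<'E'
from h import *
for p,a in(((.46,.226,.083),157.7),((.5865,-.0208,.1),190),((.4728,-.2114,.083),42.7),((.4728,-.2114,.083),222.7),((.5865,-.0208,.11),10)):
    j=kin.inverse_kinematics(p,quat(a));print(p,a,None if j is None else np.round(j,2))
env.grip(.075,40)
env.reach([.46,.226,.15],quat(157.7));st("above")
env.movel([.46,.226,.081],.1);st("down")
env.grip(.03);s=st("gripped")
E
```

```text
(0.46, 0.226, 0.083) 157.7 [-0.65  0.55  0.09  2.1  -0.09  0.5   0.69]
(0.5865, -0.0208, 0.1) 190 [-0.16  0.6   0.12  1.92 -0.11  0.63  1.77]
(0.4728, -0.2114, 0.083) 42.7 [-0.23  0.68  0.7   2.12 -0.77  0.62  0.19]
(0.4728, -0.2114, 0.083) 222.7 [ 0.14  0.56  0.2   2.09 -0.22  0.51  2.82]
(0.5865, -0.0208, 0.11) 10 [-0.51  0.67  0.6   1.94 -0.57  0.71 -0.96]
above t2.02 p [0.4602 0.2276 0.1504] yaw 157.8 F [-0.2  0.8 -0.3] T [ 0.02 -0.02 -0.01] op 0.0751 j7 0.68
down t2.86 p [0.4603 0.2262 0.0813] yaw 157.7 F [ 0.  -0.7 -0. ] T [-0.   -0.02  0.01] op 0.0750 j7 0.70
gripped t3.17 p [0.4604 0.2262 0.0819] yaw 157.7 F [-1.3 -0.6  6.5] T [-0.08  0.31 -0.06] op 0.0550 j7 0.70
```

```bash
python3 - <<'E'
from h import *
env.movel([.46,.226,.155],.15);st("lift")
env.reach([.5865,-.0208,.155],quat(190));st("over")
im,d=camera("side");cv2.imwrite("pics/s2.png",cv2.resize(im[90:270,220:420],None,fx=3,fy=3,interpolation=cv2.INTER_CUBIC))
im,d=camera("top");cv2.imwrite("pics/t2.png",cv2.resize(im[120:300,240:440],None,fx=3,fy=3,interpolation=cv2.INTER_CUBIC))
E
```

```text
lift t3.81 p [0.4596 0.2259 0.1546] yaw 157.7 F [-0.  -0.9 -0.5] T [0.01 0.01 0.02] op 0.0551 j7 0.68
over t4.88 p [ 0.5859 -0.0192  0.1542] yaw 190.0 F [-0.6  0.9 -0.3] T [ 0.12 -0.02 -0.02] op 0.0551 j7 1.69
```

View pics/s2.png

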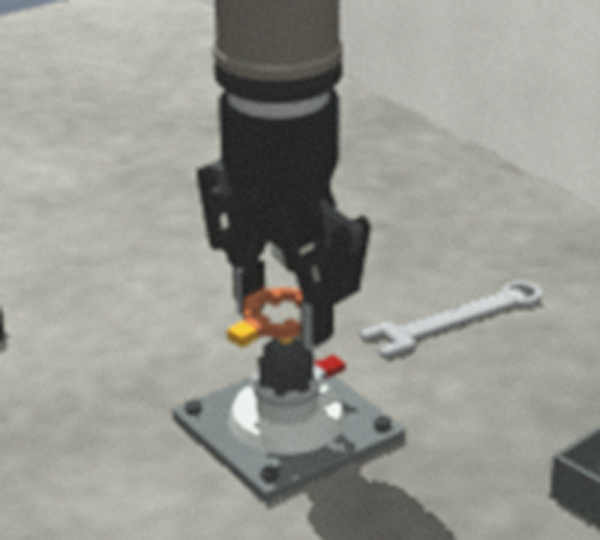

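View pics/t2.png

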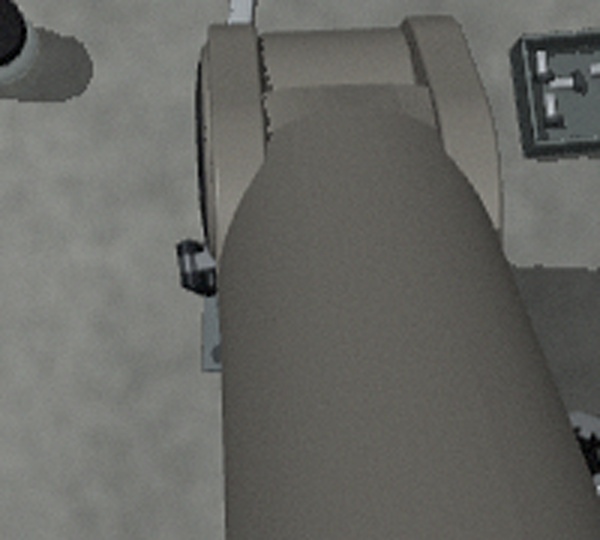

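The side view shows the disc in the grip above the hub, with the ring at about (275,312) in the crop. It may be pitched, so I'll overlay the level model on it.

```bash
python3 - <<'E'
from fit import *
im,d=camera("side");cv2.imwrite("pics/s3f.png",im);np.save("side3.npy",d)
o=np.array([285,170]);u=up(im,o,50);s=env.get_state();p=s["tcp_pos"]
M=rplate("side",o,50,(26,28,45),[p[0],p[1],np.radians(190)],p[2]-.060)
cv2.imwrite("pics/s3.png",np.hstack([u,ov(u,M)]))
E
```

```text
(no output)
```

View pics/s3.png

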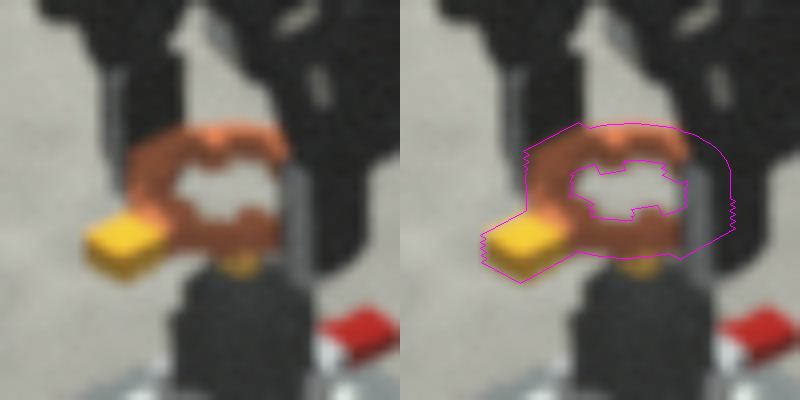

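The disc is level and matches the model to about 1 px. Next is the guarded descent.

```bash
python3 - <<'E'
from h import *
env.movel([.5865,-.0208,.142],.06);st("pre")
r=env.movel([.5865,-.0208,.112],.02,stop_force=4);st("stop %s"%r)
env.dwell(.1);st()
E
```

```text
pre t5.40 p [ 0.586  -0.0206  0.1413] yaw 190.0 F [ 0.3  0.4 -0.8] T [-0.01  0.04 -0.03] op 0.0552 j7 1.69
stop False t7.05 p [ 0.5866 -0.0208  0.1121] yaw 190.0 F [-0.6 -1.  -0.8] T [ 0.01 -0.08 -0.05] op 0.0551 j7 1.69
 t7.15 p [ 0.5866 -0.0208  0.1121] yaw 190.0 F [ 0.5  1.1 -1.1] T [ 0.01 -0.01 -0.04] op 0.0544 j7 1.69
```

```bash
python3 - <<'E'
from h import *
r=env.movel([.5865,-.0208,.099],.015,stop_force=5);st("stop %s"%r)
env.dwell(.1);st()
im,d=camera("side");cv2.imwrite("pics/s4.png",cv2.resize(im[165:255,270:370],None,fx=6,fy=6,interpolation=cv2.INTER_CUBIC))
E
```

```text
stop True t7.81 p [ 0.5864 -0.0208  0.102 ] yaw 190.0 F [-0.9 -0.2  5.9] T [0.08 0.17 0.02] op 0.0553 j7 1.69
 t7.91 p [ 0.5864 -0.0208  0.1019] yaw 190.0 F [-0.9  1.   5.8] T [ 0.03  0.15 -0.01] op 0.0551 j7 1.69
```

View pics/s4.png

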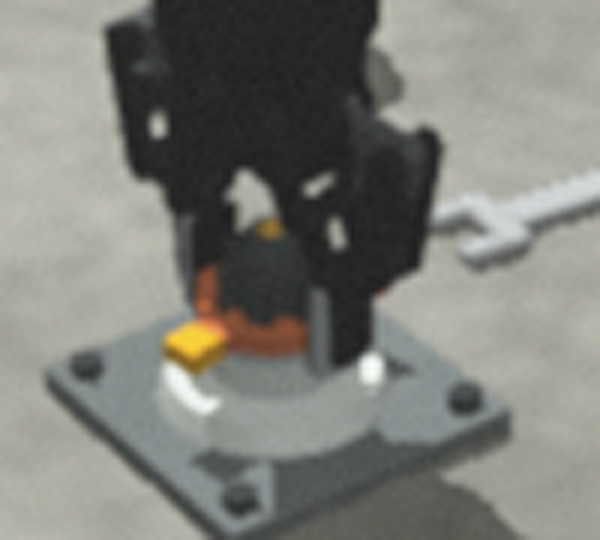

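```bash
python3 - <<'E'
from h import *
env.grip(.068);st("open")
env.movel([.5865,-.0208,.165],.15)
env.grip(.082)
env.reach([.4728,-.2114,.15],quat(222.7));st("over sep")
im,d=camera("top");cv2.imwrite("pics/t5f.png",im)
cv2.imwrite("pics/t5.png",crop(im,337,213,30,'',10))
im,d=camera("side");cv2.imwrite("pics/s5.png",cv2.resize(im[165:255,270:370],None,fx=6,fy=6,interpolation=cv2.INTER_CUBIC))
E
```

```text
open t8.24 p [ 0.5856 -0.0208  0.1011] yaw 190.0 F [-0.2 -0.6 -0.1] T [-0.   -0.01 -0.03] op 0.0682 j7 1.69
over sep t10.00 p [ 0.4737 -0.2106  0.1501] yaw 222.7 F [ 0.6  1.  -0.5] T [ 0.01 -0.1  -0.02] op 0.0819 j7 2.55
```

View pics/t5.png

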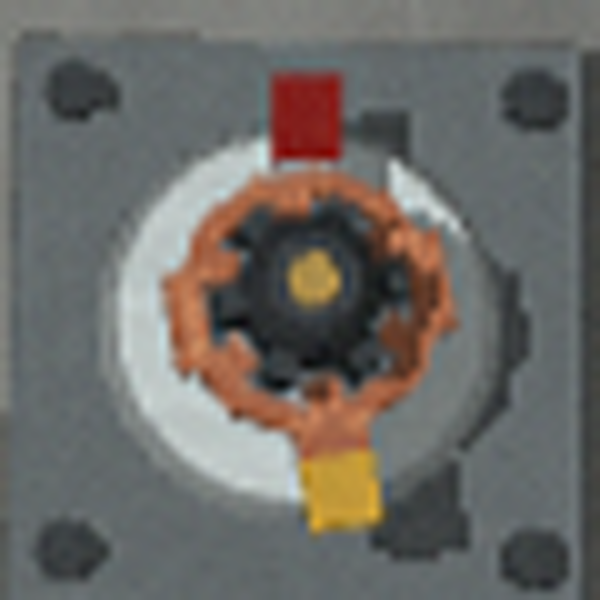

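View pics/s5.png

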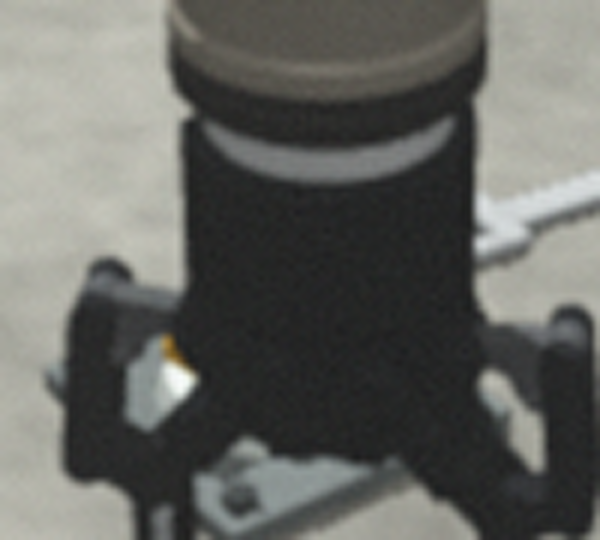

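The disc is seated with its teeth in the spline gaps. The yellow tab at (342,490) in the crop is opposite the red tab at (307,117). Next is the separator.

```bash
python3 - <<'E'
from fit import *
im=cv2.imread("pics/t5f.png");o=np.array([312,188]);u=up(im,o,50);h=cv2.cvtColor(u,cv2.COLOR_BGR2HSV)
m=cv2.inRange(h,(3,90,60),(35,255,255));M0=np.zeros_like(m);cv2.circle(M0,tuple(int(x) for x in ((proj("top",[[.5865,-.0208,.07]])[0]-o+.5)*8)),60,255,-1);m[M0>0]=0
q,c=opt(lambda q:cost(m,rplate("top",o,50,(26,28,45),q,.042)),[.5865,-.0208,3.316]);print(q,np.degrees(q[2]),c)
env.movel([.4728,-.2114,.081],.1);st("down")
env.grip(.04);st("grip")
env.movel([.4728,-.2114,.165],.15);st("lift")
env.reach([.5865,-.0208,.165],quat(190));st("over")
im,d=camera("side");p=env.get_state()["tcp_pos"]
o=np.array([285,165]);u=up(im,o,50)
M=rplate("side",o,50,(30,33,49),[p[0],p[1],np.radians(10)],p[2]-.060)
cv2.imwrite("pics/s6.png",np.hstack([u,ov(u,M)]))
E
```

```text
[ 0.58629939 -0.02099238  3.31984713] 190.2132294541728 -0.8547025406343696
down t10.94 p [ 0.4732 -0.2114  0.0813] yaw 222.7 F [0.1 0.2 0.1] T [-0.08 -0.02 -0.05] op 0.0818 j7 2.54
grip t11.24 p [ 0.4733 -0.2116  0.082 ] yaw 222.7 F [-1.8  0.8  6.5] T [0.1  0.19 0.03] op 0.0650 j7 2.54
lift t11.95 p [ 0.4723 -0.2113  0.1645] yaw 222.7 F [-0.1  0.4 -0.5] T [-0.06  0.02 -0.  ] op 0.0649 j7 2.56
over t12.84 p [ 0.5856 -0.0222  0.164 ] yaw 190.0 F [-0.5 -0.1 -0.8] T [-0.01  0.01 -0.06] op 0.0645 j7 1.68
```

View pics/s6.png

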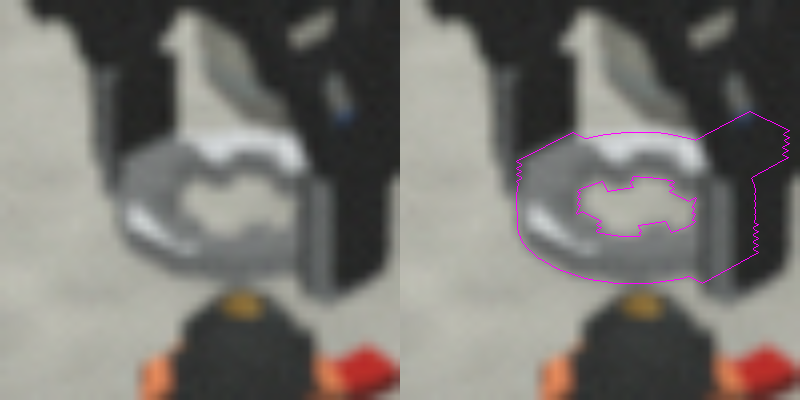

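The separator is held level and matches the model. I'll lower it with a guarded stop until it rests on the splines.

```bash
python3 - <<'E'
from h import *
env.movel([.5865,-.0208,.142],.06);st("pre")
r=env.movel([.5865,-.0208,.118],.02,stop_force=4);st("stop %s"%r)
if not r:
    r=env.movel([.5865,-.0208,.107],.015,stop_force=5);st("stop2 %s"%r)
E
```

```text
pre t13.43 p [ 0.5863 -0.0209  0.1416] yaw 190.0 F [ 0.5 -0.4 -1.4] T [ 0.04  0.01 -0.02] op 0.0652 j7 1.68
stop False t14.78 p [ 0.5866 -0.0208  0.1181] yaw 190.0 F [ 0.1  0.1 -0.3] T [-0.03  0.02  0.02] op 0.0648 j7 1.68
stop2 True t15.33 p [ 0.5865 -0.0208  0.1101] yaw 190.0 F [-0.2  0.3  6.6] T [-0.08  0.18  0.01] op 0.0650 j7 1.68
```

It stopped at the expected seat height (TCP z 0.110). I'll release it, retreat and check.

```bash
python3 - <<'E'
from h import *
env.grip(.078);st("open")
env.movel([.5865,-.0208,.19],.12)
env.reach([.47,.226,.25],quat(157.7));st("away")
im,d=camera("top");cv2.imwrite("pics/t7f.png",im);cv2.imwrite("pics/t7.png",im)
cv2.imwrite("pics/t7c.png",crop(im,337,213,30,'',10))
im,d=camera("side");cv2.imwrite("pics/s7.png",cv2.resize(im[165:255,270:370],None,fx=6,fy=6,interpolation=cv2.INTER_CUBIC))
E
python3 - <<'E'
from fit import *
im=cv2.imread("pics/t7f.png");o=np.array([312,188]);u=up(im,o,50)
M=rplate("top",o,50,(30,33,49),[.5864,-.0209,np.radians(10)],.050)
s=cv2.imread("pics/s7.png")
cv2.imwrite("pics/o7.png",np.hstack([u,cv2.resize(s,(400,400*540//600))[:400] if 0 else cv2.resize(s,(400,400))]))
cv2.imwrite("pics/o7b.png",ov(u,M))
E
```

```text
open t15.62 p [ 0.5858 -0.0208  0.1092] yaw 190.0 F [-0.1  0.3  0. ] T [-0.04  0.    0.01] op 0.0777 j7 1.68
away t17.53 p [0.4704 0.2249 0.2494] yaw 157.7 F [ 0.1 -0.3  0.1] T [-0.    0.04  0.  ] op 0.0781 j7 0.64
```

View pics/o7.png

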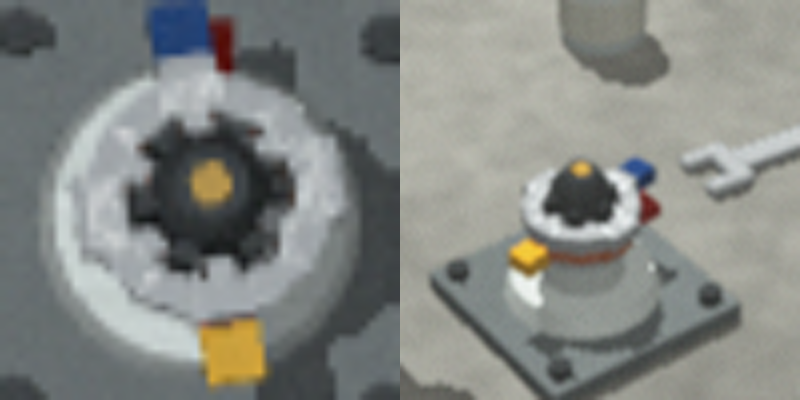

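View pics/o7b.png

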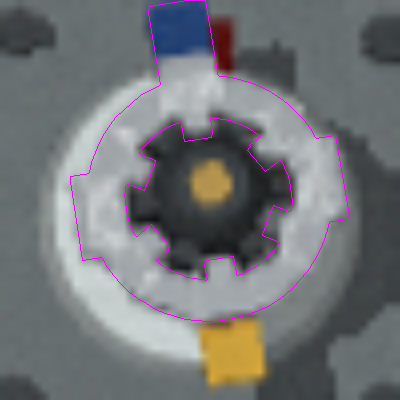

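View pics/t7.png

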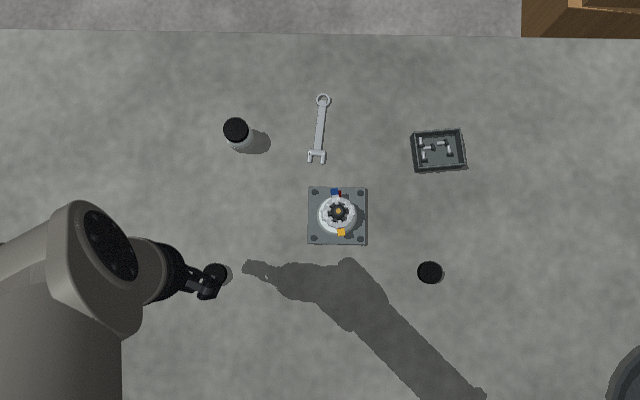

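The separator lies flat on the disc and matches the model at 50 mm height. The blue tab at (183,28) in the crop is opposite the yellow tab at (233,352). The jar, wrench and tray are at the same pixels as at the start, and the gripper is clear.

```bash
python3 -c "
from cell import job
job.job_done()"
```

```text
the job is handed in; nothing more can be done
```

I rebuilt the brake and handed the job in at about 18 s of the 64 s. The hand-in gives no verdict.

- **How it went:** I measured the hub about 10° off square and turned each plate to that angle before lowering it. Both slid onto the splines without resting on them first, so no turning by feel was needed. The highest vertical force read at a touch-down was about 6.6 N.
- **Disc:** it stopped at its seat height (TCP z 0.102 m). The camera fit put it at 190.2° with the yellow tab opposite the red one, about 10° off straight, which is the nearest spline position. It read within 1 mm of the hub axis.
- **Separator:** it stopped at z 0.110 m, which puts its underside at 50 mm. It lies flat on the disc with the blue tab opposite the yellow one.
- **Final pictures:** both plates are released and the gripper is clear. The jar, wrench and tray are where they started.

No check failed or disagreed. The side camera's outlines sat about 1 px off, which is within its calibration error.

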